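# Close the ripening-room humidifier's filler with its click-stop cap

### The arm

A 6-joint arm with a two-finger parallel gripper is mounted at the origin on the work surface. World frame = base frame: x ahead of the robot, y to its left, z up, the work surface at z = 0. Lengths are in m, angles in rad, forces in N, time in s.
With the tool pointing down it reaches from about 0.3 to 0.875 m from the base axis. Payload 6.4 kg.
Tool frame: the origin (TCP) lies midway between the tips of the shut fingers; the grasp point (between the pads) lies 19 mm behind it; x points along the fingers, y is the direction in which the jaws open and shut, and the axes are right-handed (so a half turn about x gives the same grasp; the last joint's range is limited). The gripper opens to 85 mm and grips with 20 to 120 N. Pads are 22 mm wide; open, the fingers measure 114 mm over their backs; the gripper's body (76 mm by 85 mm) begins 54 mm behind the grasp point. The pads swing forward as they close: fully open they stand 13 mm farther back than shut.
Start: joints at [-1.504, 0.181, 1.607, -0, 1.354, -0.206], TCP at [0.155, -0.554, 0.231] pointing down, gripper open.
Joint ranges: [-2.99, 2.99], [-0.89, 2.07], [0.3, 2.58], [-1.14, 4.28], [0, 2.63], [-3.12, 3.12]. Speed limits (rad/s): [2.57, 2.57, 3.01, 3.14, 3.14, 3.14].

### API

Orientations are given as a unit quaternion [w, x, y, z].
In Python, from bench import ctrl gives the robot as it stands.
- The arm moves only by the tool servo_tool, never from a script. Its argument "targets" is a list of rows, each a list of 7 numbers: the turn, a rotation vector about the tool's x, y, z in rad, then the shift along the tool's x, y, z in mm, then the opening, from -1 (shut) to 1 (fully open). A call has exactly 8 rows; each row is the pose to reach, as a shift and turn from the pose measured when the call began, along the tool's axes at that moment; what a row does not reach only later rows make up. A row lasts 1/8 s, in which the tool goes at most 62.5 mm and 10.7 degrees, less where a joint would pass 70% of its speed; a pose out of reach is approached as far as the arm can. A call with a gripper value outside its range is refused whole. The fingers move at their own pace and stop on an object; the grip force is fixed at half the most. Time passes only in rows, so rows that repeat a pose let the fingers close, or fill a call up. It gives the time, the measured TCP pose, the force and the opening at its end, in the units of the state.
- ctrl.get_obs(): the state, without advancing time (a new reading comes with each control period).
- ctrl.camera(name): name is "side" or "top"; returns a dict with "pixels" (480x640x3 uint8, blue, green, red), "intrinsics" (3x3 intrinsics, pixels), "R" (3x3) and "t" (3): a world point X has camera coordinates R X + t. Camera axes: x right, y down, z forward; pixel columns grow to the right and rows downward; lengths in m; the calibration is good to about 2 mm. A picture is of the moment at which its call begins. There is no depth.
- ctrl.hand_in(): hands the job in, once; it reports no verdict.
The state is a dict: "time_s": time; "q": joint angles; "dq": joint speeds; "joint_efforts": joint torques, N m; "eef_pos": TCP position; "eef_rot": TCP orientation; "wrist_force": force on the tool from outside, world axes, zero at the start; "torque": the same for the moment, N m; "opening": opening from 0.0 (shut) to 1.0 (fully open).
Only numpy, scipy, OpenCV 4.12 (cv2) and the standard library are available. Lean on these libraries where they do the work, as an engineer would, in place of code of your own. Each camera call takes 0.05 s, during which the arm holds its last target.

### The job

Close the filler of the humidifier with the black cap standing on the table: set the cap on the collar, feel for the two notches by turning it under light pressure until it drops fully home, then turn it clockwise until it has clicked three times (a click or two more does no harm), and let go. Press only lightly, so that the collar is not strained and the ratchet does not click before the cap is down, and leave the other things on the table where they are.

Things in the scene. Friction and masses are not known exactly. Their poses are not given: they have to be found in the camera images.
- humidifier: Fixed portable mist humidifier: white tank, grey deck, 200 mm deep (its x), 270 mm wide (its y), deck top 115 mm above the table; origin at the centre of its underside, z up. On the deck: steel filler collar at x -25, y -50 mm; round grey mist outlet (72 mm wide foot, 54 mm tall) at x 25, y 83 mm; steel carrying bow, 27 mm tall, along y from -105 to 5 mm at x 75 mm.
- filler (a point): Centre of the filler collar's mouth in the plane of its flat top rim, 145 mm above the table, 30 mm above the deck; z up. Steel collar, 62 mm outer diameter, with an inner lip 5.5 mm thick round a 41 mm bore. Two notches in the lip, opposite each other on this point's x axis, 14 mm wide, reach out to 27 mm from the axis and let the cap's lugs through.
- filler_lip (a point): On the collar's axis, level with the underside of the lip, 5.5 mm below the rim; axes as filler. Below the lip the lugs turn clockwise (seen from above) about 50 degrees from the notches to a solid stop; the other way a stop stands at the notch edge, about 7 degrees on. The space is 20 mm deep.
- cap: Loose black click-stop cap, 120 to 200 g, upright on its stem. Origin at the centre of the underside of its brim, z up: 21 mm above the table at the start, 1 to 2 mm above the collar's rim (on the rubber gasket) when fully home. Brim 67 mm across, 13 mm thick. With the lugs on top of the lip the origin is 14.5 mm above the rim; when the lugs meet the notches (within about 5 degrees) it drops home.
- cap_grip (a point): Centre of the cap's grip: a straight upright black bar along the cap's x axis, 46 mm long, 13 mm thick (along y), from 13 to 38 mm above the cap's origin; this point is 25.5 mm above the origin. Axes as the cap's; a half turn looks the same. It can be held across its thickness or over its ends.
- cap_nose (a point): Tip of the cap's grey stem, on its axis, 21 mm below the cap's origin. The stem is 37 mm across, tapering to 31 mm at the tip. Two opposite lugs, 10 mm wide, 5 mm thick, reach 25 mm from the axis, undersides 14.5 mm below the origin. From above the brim hides them and their direction is not measured: their line lies anywhere within 40 degrees either side of the grip bar.
- cap_ratchet (a joint): Slip of the cap's ratchet, rad: 0 at the start, +0.524 with each click (three clicks: 1.571). The grip turns the lugs along until they meet a stop and the torque passes about 0.25 N m; then the ratchet rides over a tooth, clicks and the resistance drops. Anticlockwise it does not slip. Pressing the lugs on the lip with over about 15 N while turning can make it click too early.
- jug: Loose white plastic jug, 100 mm diameter, 120 mm tall with a side handle; origin at the centre of its underside. Bystander.
- mould: Loose white perforated cheese mould, 103 mm over the rim, 75 mm tall; origin at the centre of its underside. Bystander.
- cheese: Loose wedge of yellow cheese, about 98 by 90 by 60 mm, lying flat; origin on its underside. Bystander.
- brush: Loose hand brush lying on the table, about 180 mm long; origin on its underside. Bystander.
Mind the look-alikes: they are no part of the job. Several things have the shape of the cap; the one meant has the colours described above.

How it is judged:
On the way, in this order (a step that is already met when the one before it is completed fails the run):
1. the cap's lugs have dropped through the notches and its brim lies on the collar's rim (z of cap in the frame of filler below 0.0035 m and horizontal distance between cap and filler below 0.004 m and angle between cap's own z axis and vertical below 0.08 rad), for 0.1 s.
2. the ratchet has clicked three times with the cap down (value of joint cap_ratchet above 1.4 rad and z of cap in the frame of filler below 0.0035 m), for 0.1 s.
At the end, for the whole second after the job is handed in: The cap lies fully home on the collar (underside of the brim less than 3 mm above the rim, within 4 mm of the axis, upright within 3 degrees), its ratchet has clicked at least three times (slip above 1.4 rad), and it is released and at rest (z of cap in the frame of filler between -0.001 and 0.003 m and horizontal distance between cap and filler below 0.004 m and angle between cap's own z axis and vertical below 0.05 rad and value of joint cap_ratchet above 1.4 rad and linear speed of cap below 0.01 m/s); the robot touches nothing.
It fails at once if the ratchet clicked before the cap was down in the collar (value of joint cap_ratchet above 0.4 rad and z of cap in the frame of filler above 0.005 m).
It fails at once if the ratchet was driven on for more than six clicks (value of joint cap_ratchet above 3.4 rad).
It fails at once if the cap was forced against the collar with more than 50 N (contact force between cap and humidifier above 50 N).
It fails at once if a bystander was moved by more than 30 mm (distance of any of jug, mould, cheese, brush from where it was at the start of the episode above 0.03 m).
It also fails if it takes over 54 s, if anything falls off the work surface, if the arm or the gripper's body presses on something with over 40 N, if the wrist force passes 120 N, or if a joint passes its speed limit or range.

## Working session

There is one attempt and no reset: what is moved stays moved. The work goes in short steps, Python scripts to look and compute and a tool call to move; the robot and the scene stay as the last step left them, time stands still between calls to the robot, and variables do not carry over. Pictures are saved under pics/ and viewed, and the job is handed in when it is done.

Besides the shell and the picture viewer there is one more tool, called after "Call:" by a JSON object that holds its "api" and its "payload". servo_tool: Moves the arm, as the interface text tells. Its arguments: {"type":"object","properties":{"targets":{"type":"array","items":{"type":"array","items":{"type":"number"}}}},"required":["targets"]}

```bash
mkdir -p pics; cat > h.py <<'E'
import numpy as np, cv2
from bench import ctrl
def snap(n,f):
    c=ctrl.camera(n); cv2.imwrite(f,c["pixels"]); np.savez('/tmp/cam_'+n+'.npz',K=c["intrinsics"],R=c["R"],t=c["t"]); return c
def load(n):
    d=np.load('/tmp/cam_'+n+'.npz'); return np.array(d['K'],float),np.array(d['R'],float),np.array(d['t'],float).ravel()
def ray(n,u,v,z):
    K,R,t=load(n); C=-R.T@t; d=R.T@np.linalg.inv(K)@np.array([u,v,1.]); return C+d*(z-C[2])/d[2]
def proj(n,X):
    K,R,t=load(n); p=K@(R@np.asarray(X,float)+t); return p[:2]/p[2]
E
python3 - <<'E'
from h import *
for n in("side","top"):
    c=snap(n,f"pics/{n}0.png"); K,R,t=load(n); print(n,-R.T@t, R[2], K[0,0])
print(ctrl.get_obs())
E
```

```text
side [ 0.16411888 -1.35330314  0.97709781] [ 0.26702454  0.80543189 -0.52912887] 540.1194646897136
top [ 0.39890032 -0.00790553  1.24431226] [ 0.18173846 -0.01171235 -0.98327715] 472.8354431765319
{'time_s': 0.1, 'q': array([-1.50430067e+00,  1.81451619e-01,  1.60788236e+00, -1.23719860e-05,
        1.35382892e+00, -2.06347887e-01]), 'dq': array([-0.00088164, -0.00125009, -0.00359114, -0.00073005,  0.00050053,
       -0.00091738]), 'joint_efforts': array([ 1.10280012e-03, -4.45877087e+01, -3.52235520e+01, -2.57037691e-04,
        4.15187053e-03,  2.07391463e-05]), 'eef_pos': array([ 0.15489891, -0.55323218,  0.23049516]), 'eef_rot': array([ 0.09561262,  0.70057122,  0.09672084, -0.70050216]), 'wrist_force': array([-0.13648612, -0.02861196, -0.49586625]), 'torque': array([ 0.02892771, -0.03187577, -0.06073285]), 'opening': 1.0018051316475414}
```

View pics/top0.png

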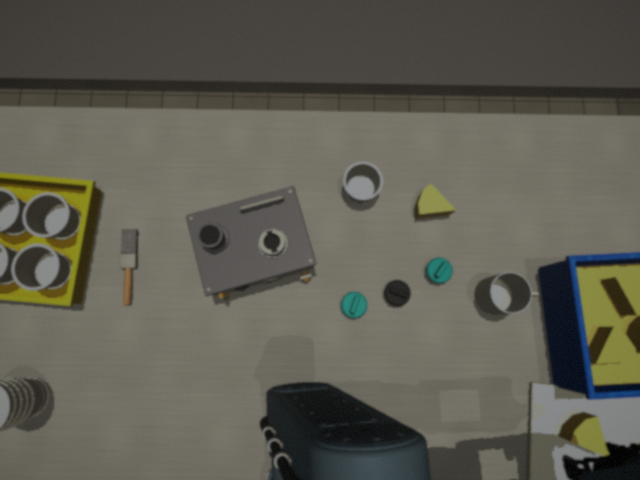

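View pics/side0.png

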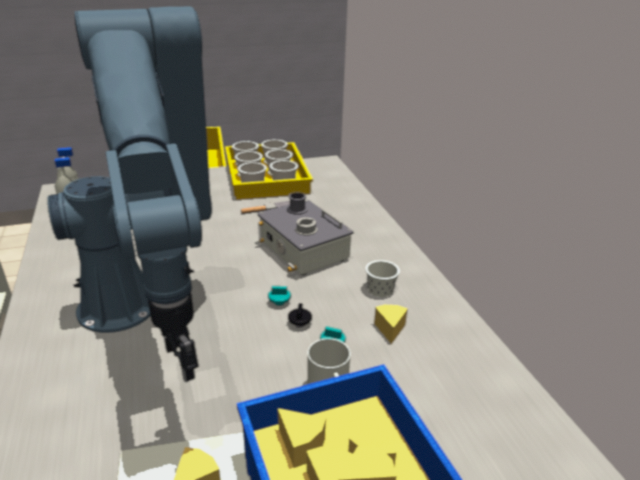

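The top view shows three cap-shaped things: teal at (354,305), black at (397,293) and teal at (439,270). Only the black one fits the description. The humidifier's collar is at about (272,242). I'll check both in enlarged crops.

```bash
python3 - <<'E'
from h import *
t=cv2.imread('pics/top0.png'); s=cv2.imread('pics/side0.png')
a=cv2.resize(t[265:321,367:427],(400,373),interpolation=cv2.INTER_CUBIC)   # x6.667
a=cv2.convertScaleAbs(a,alpha=2.0,beta=10)
b=cv2.resize(t[215:271,242:302],(400,373),interpolation=cv2.INTER_CUBIC)
c=np.hstack([a,b]); cv2.imwrite('pics/crop1.png',c)
E
```

```text
(no output)
```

View pics/crop1.png

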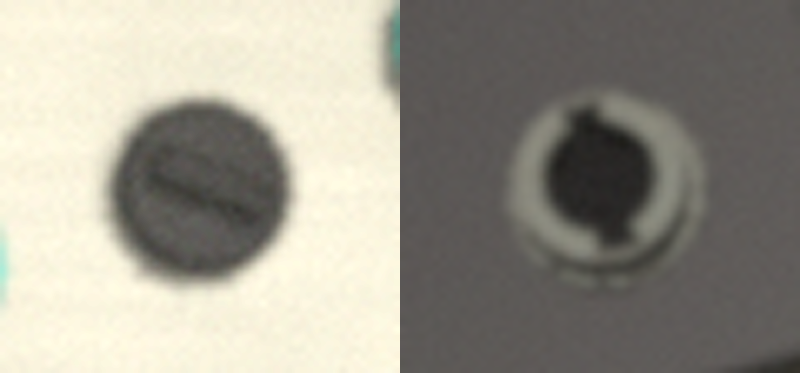

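```bash
cat > fit.py <<'E'
from h import *
from scipy.optimize import least_squares
def circ(n,c,r,z,N=72):
    a=np.linspace(0,2*np.pi,N,endpoint=False)
    return np.array([proj(n,[c[0]+r*np.cos(k),c[1]+r*np.sin(k),z]) for k in a])
def hullcent(P):
    h=cv2.convexHull(P.astype(np.float32)); m=cv2.moments(h); return np.array([m['m10'],m['m01']])/m['m00'],m['m00']
def capfit(n,obs,z0=0.021):
    f=lambda p: hullcent(np.vstack([circ(n,p,.0335,z0),circ(n,p,.0335,z0+.013)]))[0]-obs
    r=least_squares(f,ray(n,*obs,z0+.006)[:2]).x
    return r,hullcent(np.vstack([circ(n,r,.0335,z0),circ(n,r,.0335,z0+.013)]))[1]
E
python3 - <<'E'
from fit import *
t=cv2.imread('pics/top0.png').astype(float); g=t.mean(2)
# cap top: upsampled threshold at half contrast
def blob(img,x0,x1,y0,y1,thr,dark=True,seed=None):
    u=cv2.resize(img[y0:y1,x0:x1],None,fx=8,fy=8,interpolation=cv2.INTER_CUBIC)
    m=((u<thr) if dark else (u>thr)).astype(np.uint8)
    n,l,s,c=cv2.connectedComponentsWithStats(m)
    k=l[int((seed[1]-y0+.5)*8),int((seed[0]-x0+.5)*8)]
    return (l==k).astype(np.uint8), (c[k]+.5)/8-.5+[x0,y0], s[k,4]/64
m,c,a=blob(g,380,414,275,312,85,seed=(397,294)); print('cap',c,a)
print(capfit('top',c))
# bore
for thr in(60,70,80):
    m,c,a=blob(g,255,290,225,260,thr,seed=(272,242)); 
    M=cv2.moments(m,True); 
    print('bore',thr,c,a, ray('top',*c,.145))
print(g[225:260,272].round()[::1]); print(g[242,255:292].round())
s=cv2.imread('pics/side0.png'); 
print(cv2.imwrite('pics/crop2.png',np.hstack([cv2.convertScaleAbs(cv2.resize(s[280:340,265:325],(390,390),interpolation=cv2.INTER_CUBIC),alpha=1.5),cv2.resize(s[195:255,276:336],(390,390),interpolation=cv2.INTER_CUBIC)])))
E
```

```text
cap [396.2814595  293.24587618] 619.96875
(array([ 0.48524452, -0.21462317]), 559.2922948612832)
bore 60 [271.45932837 241.01670186] 197.921875 [0.5965973  0.09792036 0.145     ]
bore 70 [271.46720575 241.06444108] 215.328125 [0.59648309 0.09789853 0.145     ]
bore 80 [271.46453496 241.0977805 ] 232.84375 [0.5964031  0.09790254 0.145     ]
[ 89.  88.  93.  99. 110. 113. 106.  92.  65.  37.  35.  34.  39.  37.
  39.  40.  40.  38.  39.  40.  38.  36.  37.  42.  49.  58.  70.  89.
  98.  82.  66.  76.  81.  81.  86.]
[ 87.  88.  91. 105. 122. 131. 131. 122.  96.  58.  42.  39.  38.  39.
  42.  36.  37.  38.  38.  36.  39.  40.  40.  44.  65.  99. 125. 134.
 129. 116. 110. 116. 105.  93.  88.  91.  91.]
True
```

View pics/crop2.png

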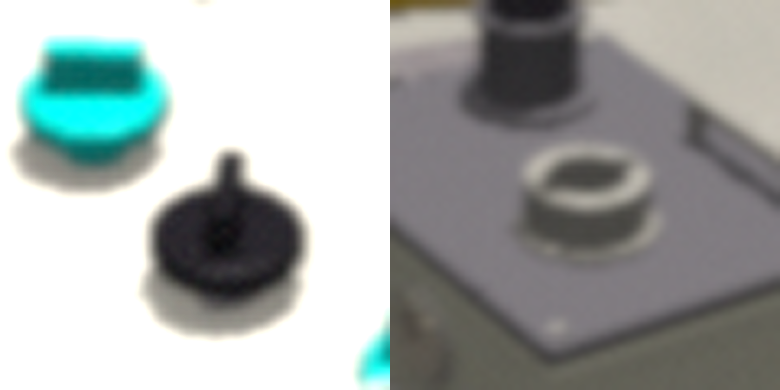

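```bash
cat > ren.py <<'E'
from fit import *
from scipy.optimize import minimize
S=8
def polymask(P,x0,x1,y0,y1):
    m=np.zeros(((y1-y0)*S,(x1-x0)*S),np.uint8)
    Q=((P-[x0,y0]+.5)*S-.5)
    cv2.fillPoly(m,[np.round(Q*16).astype(np.int32)],1,shift=4)
    return m
def down(m,sig):
    m=cv2.GaussianBlur(m.astype(np.float32),(0,0),sig*S)
    return cv2.resize(m,None,fx=1/S,fy=1/S,interpolation=cv2.INTER_AREA)
def collar_res(n,g,p,box,sig=.8):
    x,y,th=p; 
    c=np.array([x,y]); ring=polymask(circ(n,c,.031,.145),*box); bore=polymask(circ(n,c,.0205,.145),*box)
    d=np.array([np.cos(th),np.sin(th)]); e=np.array([-d[1],d[0]])
    q=np.array([proj(n,[*(c+a*d*.0265+b*e*.007),.145]) for a,b in((1,1),(1,-1),(-1,-1),(-1,1))])
    notch=polymask(q,*box); hole=bore|notch
    vis=down(polymask(circ(n,c,.0295,.145),*box),.3)
    x0,x1,y0,y1=box; G=g[y0:y1,x0:x1]
    R=down(ring&(1-hole),sig); 
    w=vis.ravel()>.9
    A=np.c_[R.ravel(),np.ones(R.size)][w]; b=G.ravel()[w]
    s,_,_,_=np.linalg.lstsq(A,b,rcond=None); return np.mean((A@s-b)**2)+ 0*w.sum()
E
python3 - <<'E'
from ren import *
for n,box in(('top',(250,295,220,265)),('side',(288,326,205,250))):
    g=cv2.imread(f'pics/{n}0.png').astype(float).mean(2)
    best=None
    for th in np.radians(np.arange(-90,90,15)):
        r=minimize(lambda p:collar_res(n,g,[p[0]/1000,p[1]/1000,p[2]/57.3],box),[596,98,th*57.3],method='Nelder-Mead',options=dict(initial_simplex=[[596,98,th*57.3],[600,98,th*57.3],[596,102,th*57.3],[596,98,th*57.3+12]],maxiter=120))
        if best is None or r.fun<best.fun: best=r
    print(n,best.x,best.fun)
# cap
    if n=='top': bx=(380,416,276,312)
    else: bx=(282,320,296,332)
    G=g[bx[2]:bx[3],bx[0]:bx[1]]
    def f(p):
        c=np.array(p[:2])/1000; th=p[2]/57.3
        br=polymask(cv2.convexHull(np.vstack([circ(n,c,.0335,.021),circ(n,c,.0335,.034)]).astype(np.float32))[:,0],*bx)
        d=np.array([np.cos(th),np.sin(th)]); e=np.array([-d[1],d[0]])
        q=np.array([proj(n,[*(c+a*d*.023+b*e*.0065),z]) for a,b in((1,1),(1,-1),(-1,-1),(-1,1)) for z in(.034,.059)]).astype(np.float32)
        br|=polymask(cv2.convexHull(q)[:,0],*bx)
        br=down(br,.8); b=np.clip(G,0,120).ravel()
        # ignore shadow / stem side : mask out pixels mid-dark below
        A=np.c_[br.ravel(),np.ones(br.size)]
        s=np.linalg.lstsq(A,b,rcond=None)[0]; return np.sum(np.abs(A@s-b))
    bb=None
    for th in range(0,180,20):
        r=minimize(f,[485,-214,th],method='Nelder-Mead',options=dict(initial_simplex=[[485,-214,th],[489,-214,th],[485,-210,th],[485,-214,th+12]],maxiter=120))
        if bb is None or r.fun<bb.fun: bb=r
    print('cap',n,bb.x,bb.fun)
E
```

```text
Still running in the background as job /tmp/bash_jobs.1000/9eff406b4324 (pid 565). You'll get a notice when it ends.
```

Edit , replacing
```

```
with
```

```

```bash
cat /tmp/bash_jobs.1000/9eff406b4324/std*; nproc
```

```text
4
```

```bash
kill -- -$(cat /tmp/bash_jobs.1000/9eff406b4324/pid); 
sed -i 's/^def load/import functools\n@functools.lru_cache\ndef load/' h.py
cat > /tmp/run.py <<'E'
import sys; sys.path.insert(0,'.')
from ren import *
cv2.setNumThreads(1)
for n,box in(('top',(250,295,220,265)),('side',(288,326,205,250))):
    g=cv2.imread(f'pics/{n}0.png').astype(float).mean(2)
    best=None
    for th in (-45,0,20,45):
        r=minimize(lambda p:collar_res(n,g,[p[0]/1000,p[1]/1000,p[2]/57.3],box),[596,98,th],method='Nelder-Mead',options=dict(initial_simplex=[[596,98,th],[600,98,th],[596,102,th],[596,98,th+12]],maxiter=90))
        if best is None or r.fun<best.fun: best=r
    print(n,best.x,best.fun,flush=True)
    bx=(380,416,276,312) if n=='top' else (282,320,296,332)
    G=g[bx[2]:bx[3],bx[0]:bx[1]]
    def f(p):
        c=np.array(p[:2])/1000; th=p[2]/57.3
        br=polymask(cv2.convexHull(np.vstack([circ(n,c,.0335,.021),circ(n,c,.0335,.034)]).astype(np.float32))[:,0],*bx)
        d=np.array([np.cos(th),np.sin(th)]); e=np.array([-d[1],d[0]])
        q=np.array([proj(n,[*(c+a*d*.023+b*e*.0065),z]) for a,b in((1,1),(1,-1),(-1,-1),(-1,1)) for z in(.034,.059)]).astype(np.float32)
        br|=polymask(cv2.convexHull(q)[:,0],*bx)
        br=down(br,.8); b=np.clip(G,0,90).ravel()
        A=np.c_[br.ravel(),np.ones(br.size)]
        s=np.linalg.lstsq(A,b,rcond=None)[0]; return np.sum(np.abs(A@s-b))
    bb=None
    for th in (50,70,90):
        r=minimize(f,[485,-214,th],method='Nelder-Mead',options=dict(initial_simplex=[[485,-214,th],[489,-214,th],[485,-210,th],[485,-214,th+12]],maxiter=90))
        if bb is None or r.fun<bb.fun: bb=r
    print('cap',n,bb.x,bb.fun,flush=True)
E
timeout 500 python3 /tmp/run.py
```

```text
top [596.68569938  97.99299424  16.9086737 ] 44.16770724498131
cap top [ 485.39415324 -214.90706763   53.01818539] 3032.9976827369173
side [594.75204886  98.55541748  15.10389436] 47.38153618753811
cap side [ 483.80903642 -220.62343864   73.94498889] 8488.731079513254
```

```bash
python3 - <<'E'
from fit import *
ims=[]
for n,(x0,y0) in(('top',(367,264)),('side',(272,280))):
    im=cv2.imread(f'pics/{n}0.png')[y0:y0+60,x0:x0+60]
    im=cv2.convertScaleAbs(cv2.resize(im,(390,390),interpolation=cv2.INTER_CUBIC),alpha=2 )
    c=np.array([.4855,-.215]); th=np.radians(71)
    d=np.array([np.cos(th),np.sin(th)]); e=np.array([-d[1],d[0]])
    P=[(circ(n,c,.0335,.021),(0,0,255)),(circ(n,c,.0335,.034),(0,255,0))]
    for z in(.034,.059): P.append((np.array([proj(n,[*(c+a*d*.023+b*e*.0065),z]) for a,b in((1,1),(1,-1),(-1,-1),(-1,1))]),(255,0,255)))
    for q,col in P: cv2.polylines(im,[np.round((q-[x0,y0]+.5)*6.5-.5).astype(int)],True,col,1)
    ims.append(im)
cv2.imwrite('pics/ov.png',np.hstack(ims))
E
```

```text
(no output)
```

View pics/ov.png

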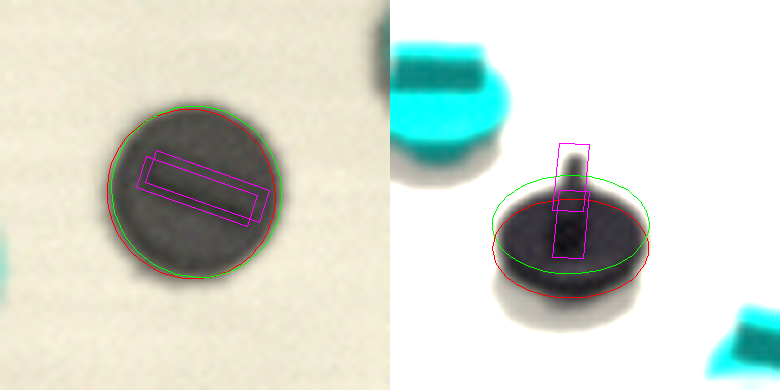

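The fit matches the brim in the top view. The cap is at about (0.4855, -0.215) with its bar at about 71°. The collar is at about (0.596, 0.098) with its notches at about 16.5°. The side view disagrees by 1–2 px, so I'll check again once the gripper is near.

```bash
cat > mv.py <<'E'
from h import *
from scipy.spatial.transform import Rotation as Ro
def state():
    o=ctrl.get_obs(); q=o['eef_rot']; return o,Ro.from_quat([q[1],q[2],q[3],q[0]])
def rot(jaw):  # pointing down, tool y at azimuth jaw deg
    a=np.radians(jaw); x=np.array([0,0,-1.]); y=np.array([np.cos(a),np.sin(a),0]); return Ro.from_matrix(np.c_[x,y,np.cross(x,y)])
def delta(pos,jaw):
    o,R=state(); T=rot(jaw); d=R.inv().apply(np.array(pos)-o['eef_pos'])*1000
    rv=(R.inv()*T).as_rotvec()
    y=R.apply([0,1,0]); print('t',o['time_s'],'pos',o['eef_pos'].round(4),'jaw',np.degrees(np.arctan2(y[1],y[0])).round(1),'xz',R.apply([1,0,0]).round(3),'q',o['q'].round(3),'F',o['wrist_force'].round(2),'M',o['torque'].round(2),'open',round(o['opening'],3))
    print('rv',rv.round(4),'shift',d.round(1))
E
python3 -c "
from mv import *
delta([.4855,-.215,.12],-19); delta([.4855,-.215,.12],161)"
```

```text
t 0.1 pos [ 0.1549 -0.5532  0.2305] jaw -74.4 xz [-0.     0.002 -1.   ] q [-1.504  0.181  1.608 -0.     1.354 -0.206] F [-0.14 -0.03 -0.5 ] M [ 0.03 -0.03 -0.06] open 1.002
rv [-0.9663 -0.001   0.0013] shift [ 111.  -236.5 -409.5]
t 0.1 pos [ 0.1549 -0.5532  0.2305] jaw -74.4 xz [-0.     0.002 -1.   ] q [-1.504  0.181  1.608 -0.     1.354 -0.206] F [-0.14 -0.03 -0.5 ] M [ 0.03 -0.03 -0.06] open 1.002
rv [2.1753e+00 1.5000e-03 1.2000e-03] shift [ 111.  -236.5 -409.5]
```

Call:
{"api": "servo_tool", "payload": {"targets": [[-0.18,0,0,0,-30,-50,1],[-0.36,0,0,0,-60,-102,1],[-0.54,0,0,0,-90,-154,1],[-0.72,0,0,10,-120,-206,1],[-0.9,0,0,20,-150,-258,1],[-1.08,0,0,30,-180,-310,1],[-1.26,0,0,40,-210,-360,1],[-1.44,0,0,60,-236,-409,1]]}}

```text
time_s: 1.1
eef_pos: [0.4867, -0.2142, 0.1712]
eef_rot: [0.536, 0.462, 0.535, -0.461]
wrist_force: [0.7, -1.1, 0.2]
opening: 1.003
```

```bash
python3 -c "
from mv import *
delta([.4855,-.215,.11],71)"
```

```text
t 1.1 pos [ 0.4867 -0.2142  0.1712] jaw 8.5 xz [ 0.001  0.    -1.   ] q [-6.390e-01  1.470e-01  1.774e+00  1.000e-03  1.220e+00 -7.870e-01] F [ 0.71 -1.06  0.17] M [-0.05  0.01  0.01] open 1.003
rv [-1.0909e+00  5.0000e-04 -1.4000e-03] shift [61.2 -1.4  0.6]
```

Call:
{"api": "servo_tool", "payload": {"targets": [[-0.18,0,0,10,-1.4,0.6,1],[-0.36,0,0,20,-1.4,0.6,1],[-0.54,0,0,30,-1.4,0.6,1],[-0.72,0,0,40,-1.4,0.6,1],[-0.9,0,0,48,-1.4,0.6,1],[-1.09,0,0,48,-1.4,0.6,1],[-1.09,0,0,48,-1.4,0.6,1],[-1.09,0,0,48,-1.4,0.6,1]]}}

```text
time_s: 2.1
eef_pos: [0.4854, -0.215, 0.1231]
eef_rot: [0.698, 0.119, 0.697, -0.118]
wrist_force: [0.2, 0.2, 0.6]
opening: 1.002
```

```bash
python3 - <<'E'
from mv import *
snap('side','pics/side1.png');snap('top','pics/top1.png')
delta([.4855,-.215,.036],71)
P=np.array(ctrl.get_obs()['eef_pos']); print(proj('side',P),proj('top',P))
s=cv2.imread('pics/side1.png')
u,v=proj('side',P).astype(int); x0=u-50;y0=v-45
c=cv2.convertScaleAbs(cv2.resize(s[y0:y0+85,x0:x0+100],(800,680)[0:2],interpolation=cv2.INTER_CUBIC),alpha=1.8)[:600]
cv2.drawMarker(c,tuple(((proj('side',P)-[x0,y0]+.5)*8).astype(int)),(0,0,255),0,20,1)
print(x0,y0); cv2.imwrite('pics/c3.png',c)
E
```

```text
t 2.2 pos [ 0.4855 -0.215   0.1233] jaw 70.8 xz [ 0.001  0.    -1.   ] q [-6.410e-01  2.090e-01  1.810e+00  1.000e-03  1.122e+00 -1.878e+00] F [-1.1  -0.84  0.53] M [0.01 0.   0.01] open 1.001
rv [-0.0032  0.0012 -0.0009] shift [87.3 -0.1 -0.1]
[299.40572704 287.84434135] [403.16817219 290.28501538]
249 242
```

View pics/c3.png

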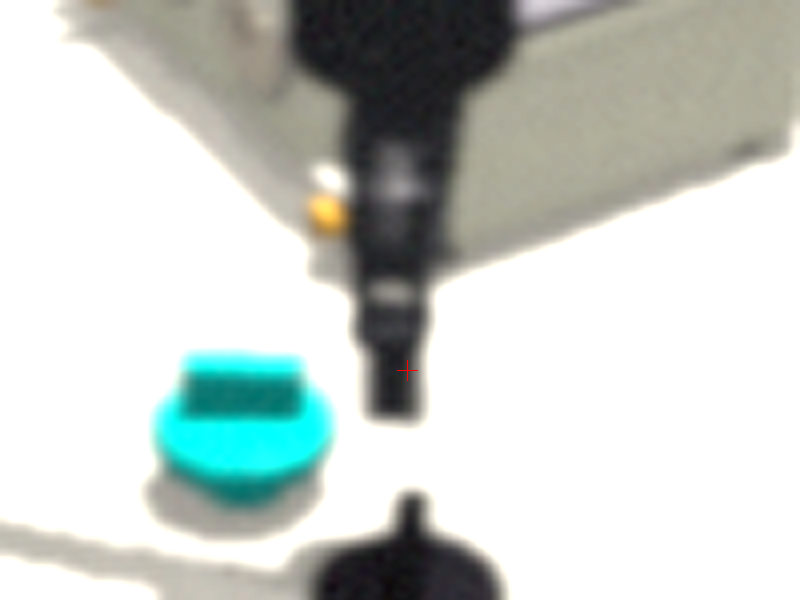

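View pics/top1.png

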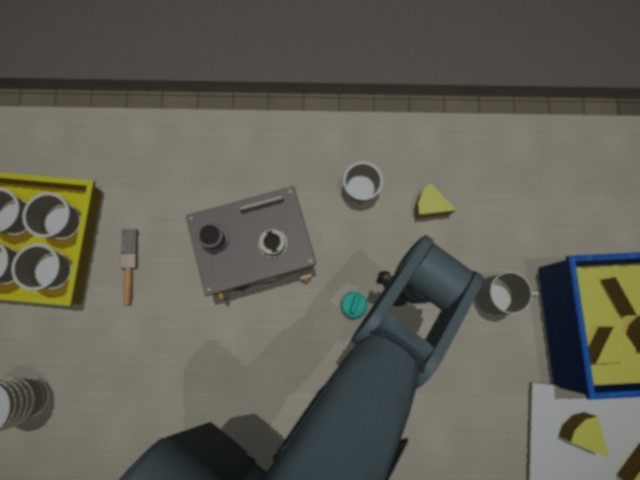

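```bash
python3 - <<'E'
from mv import *
P=np.array([.4855,-.215,.1233]); d=np.array([np.cos(1.236),np.sin(1.236),0])
for r in(.0425,.05,.057): print(r,proj('side',P-d*r+[0,0,.013]))
c=np.array([.4855,-.215,.059]); print('bar near top end',proj('side',c-d*.023),'far',proj('side',c+d*.023),'ctr low',proj('side',c-d*.023-[0,0,.025]))
c=c-[0,0,0.059]
e=np.array([-d[1],d[0],0])
for off in(0,.003,-.003): print(off,proj('side',c+e*off+[0,0,.034]), proj('side',c+d*off+[0,0,.034]))
E
```

```text
0.0425 [298.41432536 293.31345507]
0.05 [298.23542151 295.02664415]
0.057 [298.0669764  296.63967998]
bar near top end [298.85157374 311.99828965] far [299.86270214 301.72372001] ctr low [298.84520465 319.18626214]
0 [299.35296796 313.93406316] [299.35296796 313.93406316]
0.003 [298.2751404 313.8968325] [299.41822668 313.2590405 ]
-0.003 [300.43084913 313.97129568] [299.28748764 314.61137807]
```

Call:
{"api": "servo_tool", "payload": {"targets": [[0,0,0,30,0,1,1],[0,0,0,60,0,1,1],[0,0,0,78,0,1,1],[0,0,0,87,0,1,1],[0,0,0,87,0,1,1],[0,0,0,87,0,1,1],[0,0,0,87,0,1,0.6],[0,0,0,87,0,1,0.4]]}}

```text
time_s: 3.2
eef_pos: [0.4869, -0.2156, 0.0368]
eef_rot: [0.698, 0.118, 0.696, -0.118]
wrist_force: [0.2, 0.1, 0.1]
opening: 0.703
```

```bash
cat > look.py <<'E'
from mv import *
import sys
def look(k,z=8,al=1.8,off=(50,45)):
    c=snap('side',f'pics/side{k}.png'); P=np.array(ctrl.get_obs()['eef_pos'])
    u,v=proj('side',P); x0=int(u)-off[0]; y0=int(v)-off[1]; s=c['pixels']
    im=cv2.convertScaleAbs(cv2.resize(s[y0:y0+75,x0:x0+100],(800,600),interpolation=cv2.INTER_CUBIC),alpha=al)
    cv2.imwrite(f'pics/c{k}.png',im); print('crop origin',x0,y0,'tcp px',u,v)
if __name__=='__main__':
    delta([.4855,-.215,.036],71); look(sys.argv[1])
E
python3 look.py 4
```

```text
t 3.2 pos [ 0.4869 -0.2156  0.0368] jaw 70.8 xz [ 0.002 -0.    -1.   ] q [-6.410e-01  3.500e-01  1.843e+00  1.000e-03  9.470e-01 -1.877e+00] F [0.21 0.08 0.13] M [-0.03  0.05  0.02] open 0.703
rv [-0.0032  0.0022 -0.0005] shift [ 0.8  0.1 -1.5]
crop origin 249 268 tcp px 299.8571034407886 313.1932312248205
```

View pics/c4.png

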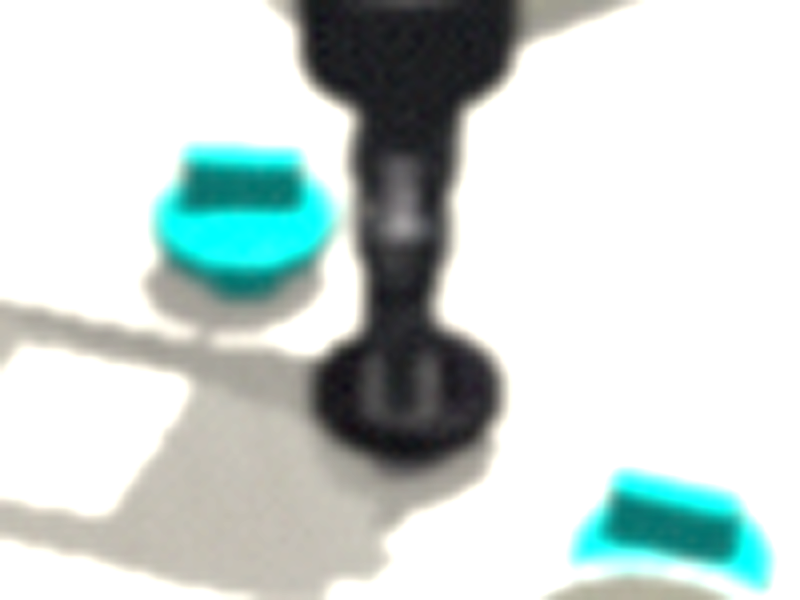

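The finger at (402,390) in the crop stands centred over the brim (centre about 407), with no contact force. I'll close now.

Call:
{"api": "servo_tool", "payload": {"targets": [[0,0,0,0,0,0,0.3],[0,0,0,0,0,0,0.2],[0,0,0,0,0,0,0.1],[0,0,0,0,0,0,0],[0,0,0,0,0,0,-0.3],[0,0,0,0,0,0,-0.6],[0,0,0,0,0,0,-1],[0,0,0,0,0,0,-1]]}}

```text
time_s: 4.25
eef_pos: [0.487, -0.2157, 0.0371]
eef_rot: [0.698, 0.118, 0.696, -0.118]
wrist_force: [-1.7, -0.9, 5.8]
opening: 0.526
```

```bash
python3 -c "
from mv import *
delta([.4855,-.215,.036],71)"
```

```text
t 4.25 pos [ 0.487  -0.2157  0.0371] jaw 70.8 xz [ 0.002 -0.001 -1.   ] q [-6.410e-01  3.500e-01  1.842e+00  1.000e-03  9.470e-01 -1.877e+00] F [-1.73 -0.92  5.84] M [-0.    0.23 -0.01] open 0.526
rv [-0.0032  0.0024 -0.0003] shift [ 1.1  0.2 -1.7]
```

```bash
python3 -c "
from mv import *
delta([.596,.098,.215],60)"
```

```text
t 4.25 pos [ 0.487  -0.2157  0.0371] jaw 70.8 xz [ 0.002 -0.001 -1.   ] q [-6.410e-01  3.500e-01  1.842e+00  1.000e-03  9.470e-01 -1.877e+00] F [-1.73 -0.92  5.84] M [-0.    0.23 -0.01] open 0.526
rv [ 0.1888  0.0024 -0.0005] shift [-1.778e+02  3.322e+02  3.000e-01]
```

Call:
{"api": "servo_tool", "payload": {"targets": [[0,0,0,-30,0,0,-1],[0,0,0,-75,0,0,-1],[0,0,0,-120,0,0,-1],[0,0,0,-165,30,0,-1],[0,0,0,-185,80,0,-1],[0,0,0,-185,130,0,-1],[0,0,0,-185,180,0,-1],[0,0,0,-185,230,0,-1]]}}

```text
time_s: 5.25
eef_pos: [0.5621, 0.0034, 0.2214]
eef_rot: [0.698, 0.118, 0.697, -0.118]
wrist_force: [1.1, -0.2, -1.4]
opening: 0.524
```

```bash
python3 -c "
from mv import *
delta([.596,.098,.215],60)"
```

```text
t 5.25 pos [0.5621 0.0034 0.2214] jaw 70.8 xz [ 0.001 -0.    -1.   ] q [-0.205  0.16   1.651  0.     1.329 -1.441] F [ 1.1  -0.19 -1.4 ] M [ 0.02  0.   -0.02] open 0.524
rv [ 0.1887  0.0014 -0.0005] shift [  6.5 100.5   0.9]
```

Call:
{"api": "servo_tool", "payload": {"targets": [[0.05,0,0,2,40,0.5,-1],[0.1,0,0,4,75,0.9,-1],[0.15,0,0,6,95,0.9,-1],[0.19,0,0,6.5,100.5,0.9,-1],[0.19,0,0,6.5,100.5,0.9,-1],[0.19,0,0,6.5,100.5,0.9,-1],[0.19,0,0,6.5,100.5,0.9,-1],[0.19,0,0,6.5,100.5,0.9,-1]]}}

```text
time_s: 6.25
eef_pos: [0.596, 0.0976, 0.2151]
eef_rot: [0.683, 0.184, 0.682, -0.183]
wrist_force: [-1.8, -0.2, -1.7]
opening: 0.52
```

```bash
python3 - <<'E'
from look import *
delta([.596,.098,.1755],60); look(5,off=(50,25),al=1.5)
c=snap('top','pics/top5.png')
cv2.imwrite('pics/t5.png',cv2.resize(c['pixels'][190:280,220:340],(800,600),interpolation=cv2.INTER_CUBIC))
E
```

```text
t 6.25 pos [0.596  0.0976 0.2151] jaw 59.9 xz [ 0.002 -0.    -1.   ] q [-0.034  0.257  1.549 -0.     1.334 -1.079] F [-1.8  -0.23 -1.72] M [ 0.06 -0.01  0.  ] open 0.52
rv [-0.0017  0.0015 -0.0007] shift [39.6  0.4 -0.3]
crop origin 256 176 tcp px 306.377305375739 201.80028115158856
```

View pics/c5.png

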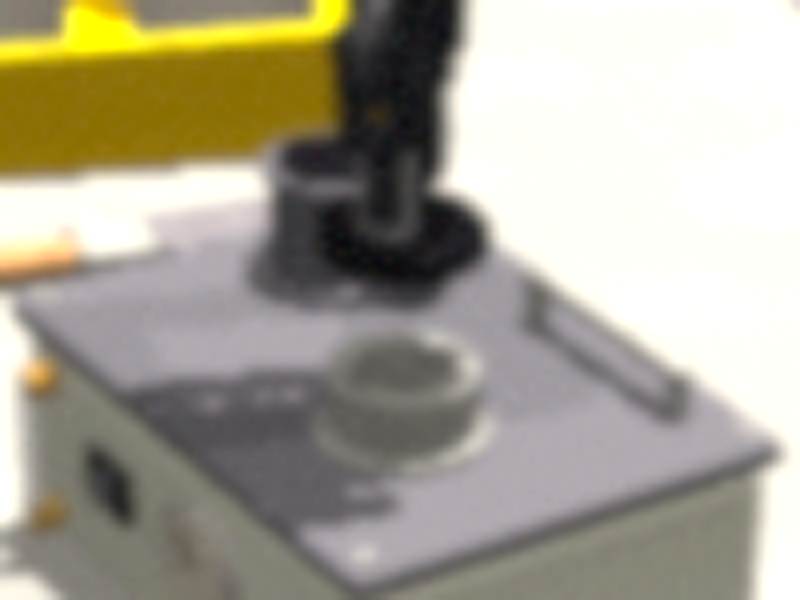

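View pics/t5.png

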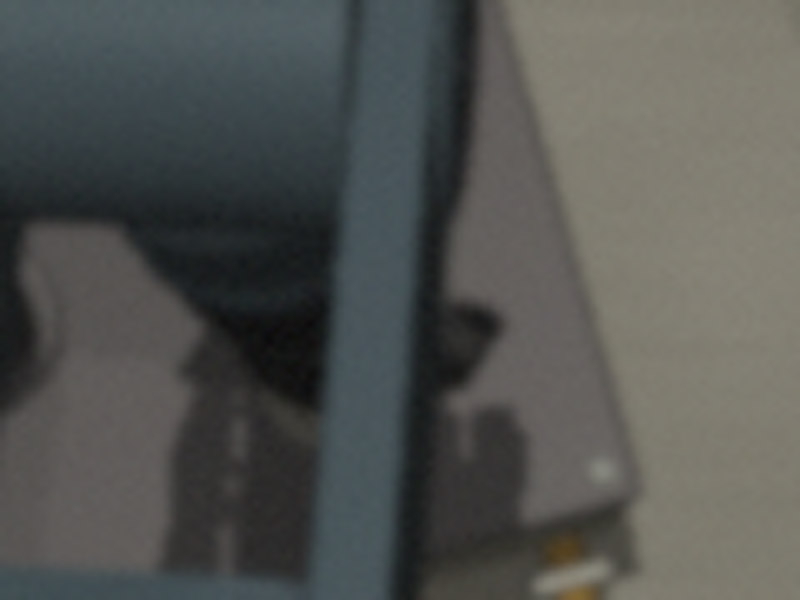

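```bash
cat > ov.py <<'E'
from fit import *
def ov(k,tcp,col,orig,cap=None,out='ov2'):
    im=cv2.imread(f'pics/side{k}.png'); x0,y0=orig
    im=cv2.convertScaleAbs(cv2.resize(im[y0:y0+75,x0:x0+100],(800,600),interpolation=cv2.INTER_CUBIC),alpha=1.5)
    z=tcp[2]-.016; c=np.array(cap if cap is not None else tcp[:2])
    for q,cl in((circ('side',c,.0335,z),(0,0,255)),(circ('side',c,.0335,z+.013),(0,255,0)),(circ('side',c,.0155,z-.021),(0,255,255)),(circ('side',col,.031,.145),(255,0,255)),(circ('side',col,.0205,.145),(255,0,0))):
        cv2.polylines(im,[np.round((q-[x0,y0]+.5)*8-.5).astype(int)],True,cl,1)
    cv2.imwrite(f'pics/{out}.png',im)
E
python3 -c "
from ov import *
ov(5,[.596,.0976,.2151],[.596,.098],(256,176))"
```

```text
(no output)
```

View pics/ov2.png

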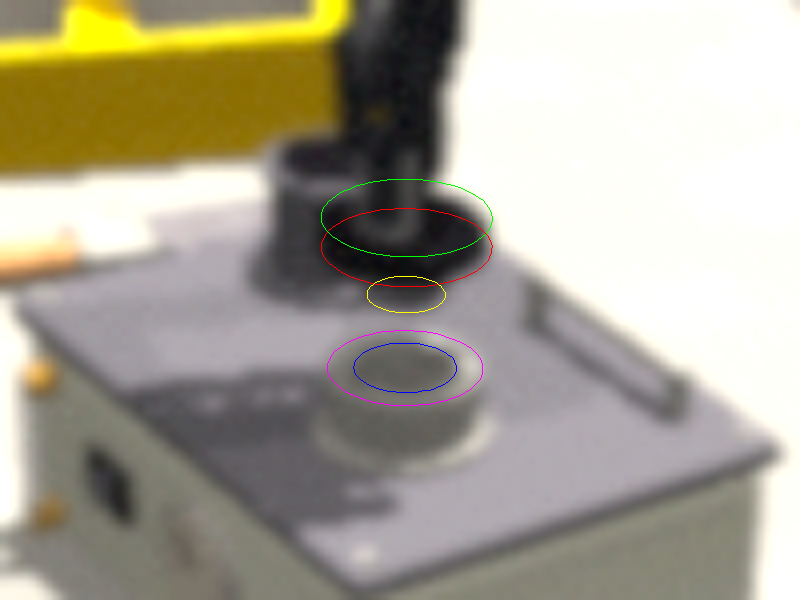

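```bash
python3 - <<'E'
from fit import *
a=[]
for k,col in((0,[.596,.098]),(0,None)):
    im=cv2.imread(f'pics/side{k}.png')[205:235,288:323].astype(float)
    im=np.clip((im-60)*1.8,0,255).astype(np.uint8)
    im=cv2.resize(im,None,fx=11,fy=11,interpolation=cv2.INTER_CUBIC)
    if col:
      for q,cl in((circ('side',col,.031,.145),(255,0,255)),(circ('side',col,.0205,.145),(255,0,0))):
        cv2.polylines(im,[np.round((q-[288,205]+.5)*11-.5).astype(int)],True,cl,1)
    a.append(im)
cv2.imwrite('pics/col.png',np.hstack(a))
E
```

```text
(no output)
```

View pics/col.png

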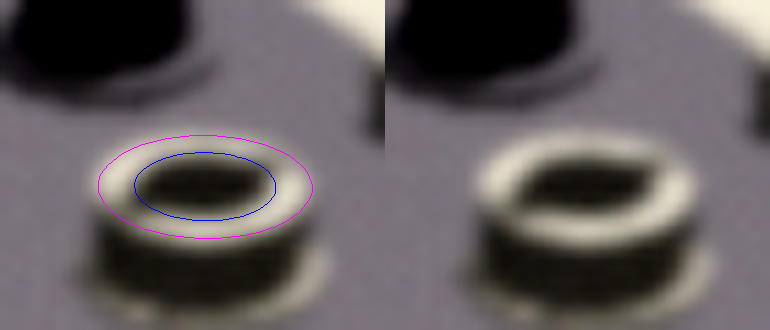

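Call:
{"api": "servo_tool", "payload": {"targets": [[0,0,0,10,0.4,-0.3,-1],[0,0,0,20,0.4,-0.3,-1],[0,0,0,28,0.4,-0.3,-1],[0,0,0,34,0.4,-0.3,-1],[0,0,0,36,0.4,-0.3,-1],[0,0,0,37.5,0.4,-0.3,-1],[0,0,0,38,0.4,-0.3,-1],[0,0,0,38,0.4,-0.3,-1]]}}

```text
time_s: 7.35
eef_pos: [0.5962, 0.0982, 0.1773]
eef_rot: [0.684, 0.184, 0.682, -0.183]
wrist_force: [-0.9, 0.1, -1.9]
opening: 0.522
```

```bash
python3 -c "
from mv import *
delta([.596,.098,.1755],60)"
```

```text
t 7.35 pos [0.5962 0.0982 0.1773] jaw 59.9 xz [ 0.002 -0.    -1.   ] q [-0.033  0.294  1.583 -0.     1.263 -1.078] F [-0.92  0.05 -1.87] M [ 0.01 -0.03  0.01] open 0.522
rv [-0.0016  0.0019 -0.001 ] shift [ 1.8 -0.3 -0. ]
```

Call:
{"api": "servo_tool", "payload": {"targets": [[0,0,0,0.4,0,0,-1],[0,0,0,0.8,0,0,-1],[0,0,0,1.1,0,0,-1],[0,0,0,1.3,0,0,-1],[0,0,0,1.5,0,0,-1],[0,0,0,1.7,0,0,-1],[0,0,0,1.9,0,0,-1],[0,0,0,2,0,0,-1]]}}

```text
time_s: 8.35
eef_pos: [0.5963, 0.0981, 0.1757]
eef_rot: [0.684, 0.184, 0.682, -0.183]
wrist_force: [-2.4, -1.1, 3.0]
opening: 0.518
```

Call:
{"api": "servo_tool", "payload": {"targets": [[0.03,0,0,0.4,0,0,-1],[0.06,0,0,0.4,0,0,-1],[0.09,0,0,0.4,0,0,-1],[0.12,0,0,0.4,0,0,-1],[0.14,0,0,0.4,0,0,-1],[0.14,0,0,0.5,0,0,-1],[0.14,0,0,0.5,0,0,-1],[0.14,0,0,0.5,0,0,-1]]}}

```text
time_s: 9.35
eef_pos: [0.5963, 0.0986, 0.1756]
eef_rot: [0.669, 0.232, 0.667, -0.231]
wrist_force: [-2.7, 2.9, 5.8]
opening: 0.522
```

```bash
cat > s.py <<'E'
from mv import *
delta([.596,.098,.1755],60)
E
python3 s.py
```

```text
t 9.35 pos [0.5963 0.0986 0.1756] jaw 51.8 xz [ 0.003  0.    -1.   ] q [-0.033  0.296  1.584  0.     1.259 -0.937] F [-2.68  2.85  5.82] M [0.44 0.57 0.05] open 0.522
rv [-0.1424  0.002  -0.0018] shift [ 0.1 -0.6  0.1]
```

Call:
{"api": "servo_tool", "payload": {"targets": [[0.03,0,0,0.4,-0.4,0,-1],[0.06,0,0,0.4,-0.4,0,-1],[0.09,0,0,0.4,-0.4,0,-1],[0.12,0,0,0.4,-0.4,0,-1],[0.14,0,0,0.4,-0.4,0,-1],[0.14,0,0,0.5,-0.4,0,-1],[0.14,0,0,0.5,-0.4,0,-1],[0.14,0,0,0.5,-0.4,0,-1]]}}

```text
time_s: 10.35
eef_pos: [0.5962, 0.0989, 0.1755]
eef_rot: [0.651, 0.278, 0.649, -0.277]
wrist_force: [-2.6, 1.5, 6.3]
opening: 0.523
```

```bash
python3 s.py
```

```text
t 10.35 pos [0.5962 0.0989 0.1755] jaw 43.8 xz [ 0.003  0.001 -1.   ] q [-0.033  0.296  1.585  0.002  1.258 -0.797] F [-2.57  1.52  6.33] M [0.59 0.49 0.06] open 0.523
rv [-0.2832  0.0018 -0.0032] shift [-0.  -0.8  0.5]
```

Call:
{"api": "servo_tool", "payload": {"targets": [[0.03,0,0,0.3,-0.7,0.4,-1],[0.06,0,0,0.3,-0.7,0.4,-1],[0.09,0,0,0.3,-0.7,0.4,-1],[0.12,0,0,0.3,-0.7,0.4,-1],[0.14,0,0,0.4,-0.7,0.4,-1],[0.14,0,0,0.4,-0.7,0.4,-1],[0.14,0,0,0.4,-0.7,0.4,-1],[0.14,0,0,0.4,-0.7,0.4,-1]]}}

```text
time_s: 11.35
eef_pos: [0.5962, 0.0979, 0.175]
eef_rot: [0.63, 0.323, 0.628, -0.321]
wrist_force: [1.0, 1.9, 2.8]
opening: 0.521
```

```bash
python3 s.py
```

```text
t 11.35 pos [0.5962 0.0979 0.175 ] jaw 35.7 xz [ 0.004  0.001 -1.   ] q [-3.400e-02  2.950e-01  1.586e+00  1.000e-03  1.256e+00 -6.580e-01] F [0.96 1.89 2.76] M [ 0.19 -0.3   0.01] open 0.521
rv [-0.4233  0.002  -0.0032] shift [-0.5 -0.1 -0.2]
```

Call:
{"api": "servo_tool", "payload": {"targets": [[0,0,0,0.2,0,0,-1],[0,0,0,0.4,0,0,-1],[0,0,0,0.6,0,0,-1],[0,0,0,0.7,0,0,-1],[0,0,0,0.8,0,0,-1],[0,0,0,0.8,0,0,-1],[0,0,0,0.8,0,0,-1],[0,0,0,0.8,0,0,-1]]}}

```text
time_s: 12.35
eef_pos: [0.5962, 0.0977, 0.1744]
eef_rot: [0.63, 0.323, 0.628, -0.322]
wrist_force: [1.0, -0.9, 4.6]
opening: 0.518
```

```bash
python3 s.py
```

```text
t 12.35 pos [0.5962 0.0977 0.1744] jaw 35.7 xz [ 0.004  0.001 -1.   ] q [-3.400e-02  2.960e-01  1.587e+00  1.000e-03  1.255e+00 -6.580e-01] F [ 1.05 -0.87  4.61] M [-0.14  0.12 -0.06] open 0.518
rv [-0.4234  0.0023 -0.0031] shift [-1.1  0.  -0.3]
```

Call:
{"api": "servo_tool", "payload": {"targets": [[0.02,0,0,0.2,0,0,-1],[0.04,0,0,0.3,0,0,-1],[0.06,0,0,0.3,0,0,-1],[0.07,0,0,0.4,0,0,-1],[0.07,0,0,0.5,0,0,-1],[0.07,0,0,0.5,0,0,-1],[0.07,0,0,0.5,0,0,-1],[0.07,0,0,0.5,0,0,-1]]}}

```text
time_s: 13.35
eef_pos: [0.5959, 0.0979, 0.1735]
eef_rot: [0.618, 0.345, 0.617, -0.343]
wrist_force: [-0.8, 1.2, -1.4]
opening: 0.52
```

```bash
python3 s.py; python3 -c "
from look import *
look(6,off=(50,35),al=1.5)"
```

```text
t 13.35 pos [0.5959 0.0979 0.1735] jaw 31.7 xz [ 0.003  0.001 -1.   ] q [-3.400e-02  2.970e-01  1.587e+00  1.000e-03  1.254e+00 -5.880e-01] F [-0.78  1.25 -1.42] M [0.06 0.06 0.03] open 0.52
rv [-0.4932  0.0014 -0.0027] shift [-2.   0.2 -0. ]
crop origin 256 178 tcp px 306.2358119117671 213.51408007309553
```

View pics/c6.png

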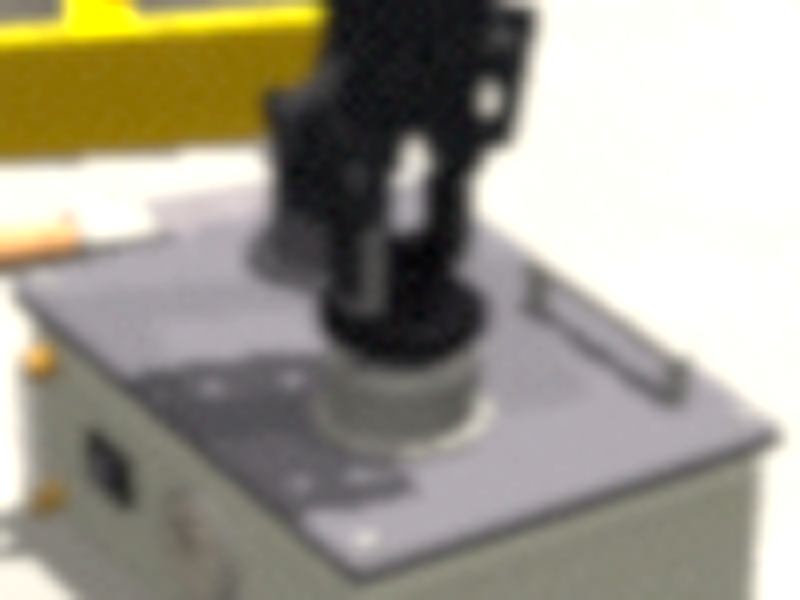

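The force is back to free hanging and the tool is 2 mm below lip contact, so the lugs have entered the notches. I'll lower straight down.

Call:
{"api": "servo_tool", "payload": {"targets": [[0,0,0,1,0,0,-1],[0,0,0,2,0,0,-1],[0,0,0,3,0,0,-1],[0,0,0,4,0,0,-1],[0,0,0,5,0,0,-1],[0,0,0,6,0,0,-1],[0,0,0,7,0,0,-1],[0,0,0,7,0,0,-1]]}}

```text
time_s: 14.4
eef_pos: [0.5959, 0.0979, 0.1665]
eef_rot: [0.618, 0.345, 0.617, -0.343]
wrist_force: [-0.8, 0.0, -1.6]
opening: 0.523
```

```bash
python3 s.py
```

```text
t 14.4 pos [0.5959 0.0979 0.1665] jaw 31.7 xz [ 0.003  0.001 -1.   ] q [-3.400e-02  3.050e-01  1.593e+00  1.000e-03  1.241e+00 -5.880e-01] F [-0.76  0.05 -1.64] M [ 0.03 -0.01  0.01] open 0.523
rv [-0.4932  0.0015 -0.0027] shift [-9.   0.2 -0. ]
```

Still free. I'll creep down to the gasket, expecting TCP z of about 0.162.

Call:
{"api": "servo_tool", "payload": {"targets": [[0,0,0,1,0,0,-1],[0,0,0,2,0,0,-1],[0,0,0,2.6,0,0,-1],[0,0,0,3,0,0,-1],[0,0,0,3.4,0,0,-1],[0,0,0,3.7,0,0,-1],[0,0,0,4,0,0,-1],[0,0,0,4.2,0,0,-1]]}}

```text
time_s: 15.4
eef_pos: [0.5962, 0.0978, 0.1634]
eef_rot: [0.619, 0.345, 0.617, -0.343]
wrist_force: [-4.1, -0.3, 6.8]
opening: 0.52
```

```bash
python3 s.py
```

```text
t 15.4 pos [0.5962 0.0978 0.1634] jaw 31.7 xz [ 0.004  0.001 -1.   ] q [-3.400e-02  3.080e-01  1.595e+00  1.000e-03  1.235e+00 -5.880e-01] F [-4.15 -0.31  6.85] M [-0.06  0.5   0.03] open 0.52
rv [-0.4932  0.0022 -0.0032] shift [-12.1  -0.   -0.3]
```

Call:
{"api": "servo_tool", "payload": {"targets": [[0,0,0,0.3,0,0,-1],[0,0,0,0.5,0,0,-1],[0,0,0,0.5,0,0,-1],[0.08,0,0,0.4,0,0,-1],[0.18,0,0,0.3,0,0,-1],[0.28,0,0,0.3,0,0,-1],[0.38,0,0,0.3,0,0,-1],[0.48,0,0,0.3,0,0,-1]]}}

```text
time_s: 16.4
eef_pos: [0.5968, 0.0983, 0.1633]
eef_rot: [0.518, 0.484, 0.516, -0.48]
wrist_force: [0.1, 2.1, 2.4]
opening: 0.521
```

```bash
python3 s.py
```

```text
t 16.4 pos [0.5968 0.0983 0.1633] jaw 4.1 xz [ 0.006  0.002 -1.   ] q [-0.034  0.308  1.595  0.002  1.233 -0.105] F [0.08 2.12 2.43] M [ 0.27 -0.16  0.07] open 0.521
rv [-0.9763  0.0017 -0.0057] shift [-12.2  -0.8   0.2]
```

Call:
{"api": "servo_tool", "payload": {"targets": [[0.08,0,0,0.3,-0.4,0.1,-1],[0.16,0,0,0.3,-0.4,0.1,-1],[0.24,0,0,0.3,-0.4,0.1,-1],[0.32,0,0,0.3,-0.4,0.1,-1],[0.4,0,0,0.3,-0.4,0.1,-1],[0.48,0,0,0.3,-0.4,0.1,-1],[0.56,0,0,0.3,-0.4,0.1,-1],[0.64,0,0,0.3,-0.4,0.1,-1]]}}

```text
time_s: 17.4
eef_pos: [0.597, 0.098, 0.1634]
eef_rot: [0.34, 0.623, 0.338, -0.618]
wrist_force: [-0.0, -0.8, 2.4]
opening: 0.523
```

```bash
python3 s.py
```

```text
t 17.4 pos [0.597  0.098  0.1634] jaw -32.7 xz [ 0.007  0.001 -1.   ] q [-3.400e-02  3.080e-01  1.596e+00  1.000e-03  1.232e+00  5.370e-01] F [-0.05 -0.82  2.44] M [-0.23  0.06  0.1 ] open 0.523
rv [-1.6185e+00  6.0000e-04 -7.7000e-03] shift [-12.2  -0.8   0.5]
```

Call:
{"api": "servo_tool", "payload": {"targets": [[0.1,0,0,0.2,-0.4,0.2,-1],[0.2,0,0,0.2,-0.4,0.2,-1],[0.3,0,0,0.2,-0.4,0.2,-1],[0.4,0,0,0.2,-0.4,0.2,-1],[0.5,0,0,0.2,-0.4,0.2,-1],[0.6,0,0,0.2,-0.4,0.2,-1],[0.7,0,0,0.2,-0.4,0.2,-1],[0.8,0,0,0.2,-0.4,0.2,-1]]}}

```text
time_s: 18.4
eef_pos: [0.5974, 0.0977, 0.1635]
eef_rot: [0.069, 0.707, 0.069, -0.701]
wrist_force: [0.8, -2.0, 1.7]
opening: 0.518
```

```bash
python3 s.py
```

```text
t 18.4 pos [0.5974 0.0977 0.1635] jaw -78.8 xz [ 0.009  0.    -1.   ] q [-3.400e-02  3.070e-01  1.596e+00  1.000e-03  1.230e+00  1.340e+00] F [ 0.75 -1.97  1.7 ] M [-0.58  0.07  0.13] open 0.518
rv [-2.4218e+00 -2.2000e-03 -1.1000e-02] shift [-12.   -0.6   1.2]
```

Call:
{"api": "servo_tool", "payload": {"targets": [[0.1,-0.004,0,0.2,0,0.5,-1],[0.2,-0.006,0,0.2,0,0.7,-1],[0.3,-0.006,0,0.2,0,0.7,-1],[0.4,-0.006,0,0.2,0,0.7,-1],[0.5,-0.006,0,0.2,0,0.7,-1],[0.6,-0.006,0,0.2,0,0.7,-1],[0.7,-0.006,0,0.2,0,0.7,-1],[0.75,-0.006,0,0.2,0,0.7,-1]]}}

```text
time_s: 19.4
eef_pos: [0.5971, 0.0968, 0.1635]
eef_rot: [-0.194, 0.681, -0.194, -0.679]
wrist_force: [-0.4, -2.7, 2.8]
opening: 0.521
```

```bash
python3 s.py;  python3 -c "
from look import *
look(7,off=(50,35),al=1.5)"
```

```text
t 19.4 pos [0.5971 0.0968 0.1635] jaw -121.8 xz [ 0.004 -0.    -1.   ] q [-0.035  0.31   1.593  0.     1.235  2.091] F [-0.37 -2.69  2.76] M [-0.64  0.26  0.13] open 0.521
rv [3.1095e+00 2.9000e-03 4.9000e-03] shift [-12.   -0.5   1.5]
crop origin 256 181 tcp px 306.6430489686104 216.44776522332907
```

View pics/c7.png

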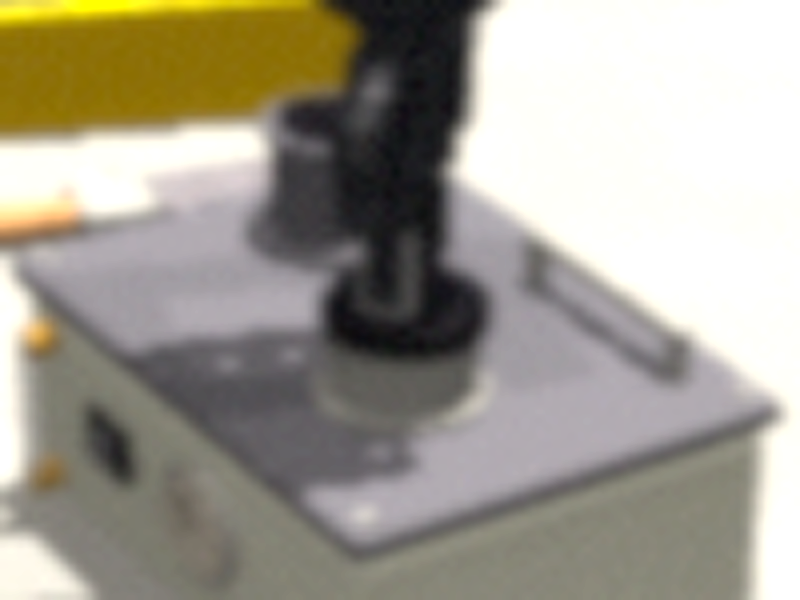

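Call:
{"api": "servo_tool", "payload": {"targets": [[0.04,0,0,0.2,0,0.5,-1],[0.07,0,0,0.2,0,0.5,-1],[0.1,0,0,0.2,0,0.5,-1],[0.12,0,0,0.2,0,0.5,-1],[0.14,0,0,0.2,0,0.5,-1],[0.16,0,0,0.2,0,0.5,-1],[0.18,0,0,0.2,0,0.5,-1],[0.2,0,0,0.2,0,0.5,-1]]}}

```text
time_s: 20.45
eef_pos: [0.5968, 0.097, 0.1635]
eef_rot: [-0.262, 0.658, -0.261, -0.655]
wrist_force: [1.3, -2.6, 5.4]
opening: 0.524
```

```bash
python3 s.py
```

```text
t 20.45 pos [0.5968 0.097  0.1635] jaw -133.5 xz [ 0.004 -0.    -1.   ] q [-0.035  0.309  1.594  0.     1.235  2.294] F [ 1.32 -2.55  5.44] M [-0.46 -0.17  0.05] open 0.524
rv [2.9067 0.0035 0.0049] shift [-12.   -0.2   1.2]
```

Call:
{"api": "servo_tool", "payload": {"targets": [[0.03,0,0,0.2,0,0.3,-1],[0.05,0,0,0.2,0,0.3,-1],[0.07,0,0,0.2,0,0.3,-1],[0.09,0,0,0.2,0,0.3,-1],[0.11,0,0,0.2,0,0.3,-1],[0.13,0,0,0.2,0,0.3,-1],[0.15,0,0,0.2,0,0.3,-1],[0.17,0,0,0.2,0,0.3,-1]]}}

```text
time_s: 21.45
eef_pos: [0.5965, 0.097, 0.1635]
eef_rot: [-0.317, 0.633, -0.317, -0.631]
wrist_force: [1.3, -2.8, 6.2]
opening: 0.524
```

```bash
python3 s.py
```

```text
t 21.45 pos [0.5965 0.097  0.1635] jaw -143.3 xz [ 0.004 -0.001 -1.   ] q [-0.035  0.308  1.594 -0.     1.235  2.466] F [ 1.31 -2.77  6.25] M [-0.65 -0.01  0.23] open 0.524
rv [2.7353 0.003  0.0046] shift [-12.   -0.2   1.1]
```

Call:
{"api": "servo_tool", "payload": {"targets": [[0.03,0,0,0.2,0,0.3,-1],[0.05,0,0,0.2,0,0.3,-1],[0.07,0,0,0.2,0,0.3,-1],[0.09,0,0,0.2,0,0.3,-1],[0.11,0,0,0.2,0,0.3,-1],[0.13,0,0,0.2,0,0.3,-1],[0.15,0,0,0.2,0,0.3,-1],[0.17,0,0,0.2,0,0.3,-1]]}}

```text
time_s: 22.45
eef_pos: [0.5964, 0.0971, 0.1635]
eef_rot: [-0.37, 0.604, -0.37, -0.601]
wrist_force: [-0.1, -2.6, 6.5]
opening: 0.52
```

```bash
python3 s.py
```

```text
t 22.45 pos [0.5964 0.0971 0.1635] jaw -153.1 xz [ 0.004 -0.001 -1.   ] q [-3.400e-02  3.080e-01  1.595e+00 -1.000e-03  1.235e+00  2.638e+00] F [-0.06 -2.58  6.47] M [-0.51 -0.02  0.12] open 0.52
rv [2.5638 0.0031 0.0046] shift [-12.   -0.1   1. ]
```

The torque rises and falls with the turn (0.05, 0.23, 0.12 N m), as ratchet teeth should. About 185° has been turned since the drop, roughly four clicks. Now I'll release.

Call:
{"api": "servo_tool", "payload": {"targets": [[0,0,0,-0.3,0,0,-1],[0,0,0,-0.3,0,0,0.3],[0,0,0,-0.3,0,0,0.6],[0,0,0,-0.3,0,0,1],[0,0,0,-0.3,0,0,1],[0,0,0,-5,0,0,1],[0,0,0,-15,0,0,1],[0,0,0,-30,0,0,1]]}}

```text
time_s: 23.45
eef_pos: [0.5962, 0.0971, 0.1944]
eef_rot: [-0.37, 0.604, -0.37, -0.601]
wrist_force: [-0.6, 0.3, 0.1]
opening: 1.0
```

Call:
{"api": "servo_tool", "payload": {"targets": [[0,0,0,-20,0,0,1],[0,0,0,-50,0,0,1],[0,0,0,-90,0,0,1],[0,0,0,-120,0,0,1],[0,0,0,-120,0,0,1],[0,0,0,-120,0,0,1],[0,0,0,-120,0,0,1],[0,0,0,-120,0,0,1]]}}

```text
time_s: 24.45
eef_pos: [0.5952, 0.0972, 0.3131]
eef_rot: [-0.37, 0.603, -0.37, -0.602]
wrist_force: [-0.2, 0.2, 0.6]
opening: 1.0
```

```bash
python3 s.py;  python3 - <<'E'
from ov import *
c=snap('side','pics/side8.png')
ov(8,[.596,.098,.145+.0015+.016],[.596,.098],(256,180),out='ov8')
im=cv2.convertScaleAbs(cv2.resize(c['pixels'][180:255,256:356],(800,600),interpolation=cv2.INTER_CUBIC),alpha=1.5); 
cv2.imwrite('pics/both8.png',np.vstack([cv2.resize(im[80:330],(800,250)),cv2.imread('pics/ov8.png')[80:330]]))
E
```

```text
t 24.45 pos [0.5952 0.0972 0.3131] jaw -153.1 xz [ 0.002 -0.001 -1.   ] q [-3.400e-02  1.870e-01  1.435e+00 -1.000e-03  1.518e+00  2.638e+00] F [-0.25  0.24  0.55] M [-0.04 -0.07 -0.06] open 1.0
rv [2.5637e+00 9.0000e-04 2.3000e-03] shift [137.6  -0.9   0.6]
```

View pics/both8.png

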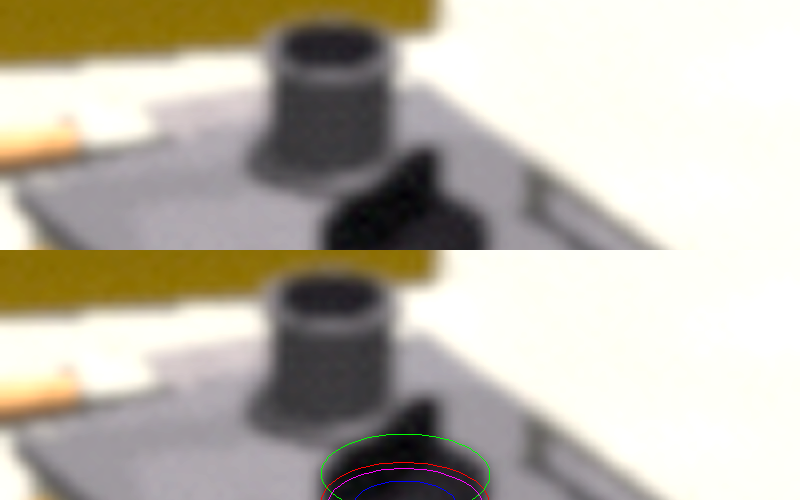

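View pics/side8.png

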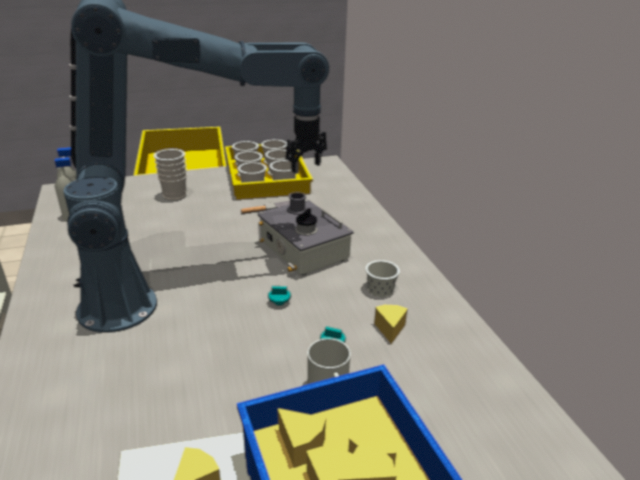

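```bash
python3 - <<'E'
from ov import *
c=cv2.imread('pics/side8.png'); im=cv2.convertScaleAbs(cv2.resize(c[180:255,256:356],(800,600),interpolation=cv2.INTER_CUBIC),alpha=1.5)
cv2.imwrite('pics/b8.png',np.hstack([im[200:480,240:600],cv2.imread('pics/ov8.png')[200:480,240:600]]))
E
```

```text
(no output)
```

View pics/b8.png

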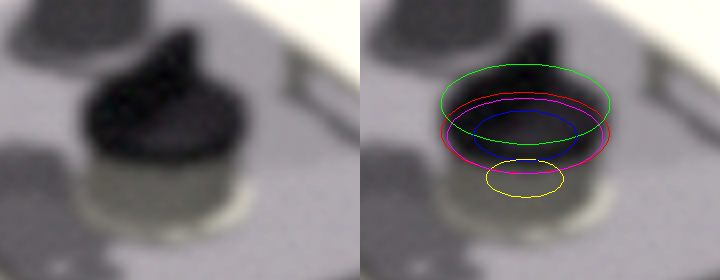

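The picture shows the black cap flush on the collar and level. The brim outline matches the model at 1.5 mm above the rim, and the gripper is well clear. I'm handing in.

```bash
python3 -c "
from bench import ctrl
print(ctrl.hand_in())"
```

```text
the job is handed in; nothing more can be done
None
```

The black cap is closed on the humidifier's filler and released, and I handed the job in at about 24.5 s of the 54 s. I got no verdict back.

**What I did:** I held the cap over the ends of its grip bar and set it on the collar. I felt for the notches with about 5–8 N of pressure. It dropped through with the bar turned to about 32°, and the force fell back to free hanging. I lowered it onto the gasket, turned it clockwise by about 185°, let go and backed off 150 mm.

**Last checks:**
- **Cap position:** the side picture shows the cap flush and level on the collar. It matches the outline of a cap 1.5 mm above the rim to within about a pixel.
- **Gripper and bystanders:** the gripper is open, clear and free of load. In the same picture the bystanders look unmoved; I did not measure them.

**What was less certain:**
- **Clicks:** I could not count them directly. About 185° of turn less the 50° to the stop leaves about 135°, or four clicks. The torque also rose and fell as ratchet teeth would (0.13, 0.05, 0.23, 0.12 N m at the ends of the last calls).
- **Height on the gasket:** arm height alone put the brim about 2.4 mm above the rim, slightly over the stated 1–2 mm. I put this down to up to 1 mm of slip in the grip.
- **Cameras:** the side view disagreed with the top view by about 2 mm at the collar and 3–6 mm at the cap, so I worked mainly from the top view.
- **Entry into the notches:** the cap did not drop in one motion. It sank about 1.3 mm while still loaded, and came free after a further 4° of turn.

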